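# Lay out the bronze drive gears on their pads

## Robot

A 6-joint arm with a two-finger parallel gripper is mounted at the origin on the work surface. World frame = base frame: x ahead of the robot, y to its left, z up, the work surface at z = 0. Lengths are in m, angles in degrees, forces in N, time in s.
With the tool pointing down it reaches from about 0.3 to 0.85 m from the base axis. Payload 4.2 kg.
Tool frame: the origin (TCP) lies at the very end of the fingers, on their centre line; the grasp point (between the pads) lies 19 mm behind it (robot.pinch_z is the distance from the TCP to the grasp point, in m); z points along the fingers, y is the direction in which the jaws open and shut (so a half turn about z gives the same grasp; the last joint's range is limited). The gripper opens to 91 mm and grips with 3 to 60 N. Pads are 32 mm wide; open, the fingers measure 118 mm over their backs; the gripper's body (76 mm by 178 mm) begins 60 mm behind the grasp point.
Start: joints at [62.796, 18.312, 89.639, -0, 72.044, -1.146], TCP at [0.253, 0.517, 0.214] pointing down, gripper open.
Joint ranges: [-177.97, 177.97], [-48.28, 115.42], [12.27, 149.76], [-77.06, 257.06], [2.81, 150.46], [-146.56, 146.56]. Speed limits (degrees/s): [147.25, 147.25, 180, 180, 180, 180].

## Interface

Orientations are given as [roll, pitch, yaw] about the fixed x, y, z axes, in that order (R = Rz(yaw) Ry(pitch) Rx(roll)).
In Python, from plant import robot gives the robot as it stands.
- The arm moves only by the tool carry_out, never from a script. Its argument "commands" is a list of rows, each a list of 7 numbers: the finger opening in cm, from 0 to 9.12, then the shift along the tool's x, y, z in cm, then the turn, a rotation vector about the tool's x, y, z in degrees. In form: [[gripper, dx, dy, dz, ax, ay, az], ...]. A call has 1 to 12 rows; each row shifts and turns the pose as measured when the row begins, along the tool's axes as they then stand; what a row does not reach is not made up. A row lasts 1/12 s, in which the tool goes at most 41.7 mm and 7.16 degrees, less where a joint would pass 70% of its speed; a pose out of reach is approached as far as the arm can. A call with a gripper value outside its range is refused whole. The fingers move at their own pace and stop on an object; "squeeze" is the grip in N (left out, the last holds). Time passes only in rows, so rows that do not move let the fingers close. It gives the time, the measured TCP pose, the force and the opening at its end, in the units of the state.
- robot.observe(): the state, without advancing time (a new reading comes with each control period).
- robot.capture(name): name is "scene" or "top"; returns a dict with "pixels" (480x640x3 uint8, red, green, blue), "fovy" (degrees; the focal length in pixels is half the picture's height over the tangent of half this angle, whatever the lens; pixels are square), "cx", "cy" (the principal point, pixels), "xyz" and "rotation" of the camera in the world. Camera axes: x right, y up, looking along -z (the intrinsics and any distortion apply to the point x, -y, -z); pixel columns grow to the right and rows downward; lengths in m; the calibration is good to about 2 mm. A picture is of the moment at which its call begins. There is no depth.
- robot.close_job(): hands the job in, once; it reports no verdict.
The state is a dict: "time_s": time; "joints": joint angles; "joint_vel": joint speeds; "tau": joint torques, N m; "eef_pos": TCP position; "tool_rot": TCP orientation; "wrist_force": force on the tool from outside, world axes, zero at the start; "moment": the same for the moment, N m; "gripper_width": opening from 0.0 (shut) to 1.0 (fully open).
Only numpy, scipy, OpenCV 4.12 (cv2) and the standard library are available. Lean on these libraries where they do the work, as an engineer would, in place of code of your own. Each camera call takes 0.05 s, during which the arm holds its last target.

## Task

Pick the three bronze gears of the lens drive out of the things on the shelf and set each one flat, boss up, wholly on the cream disc of its own pad: the large gear on the large pad, the medium on the medium, the small on the small. Do them one after another, largest first and smallest last, and set them down rather than drop them. Leave the steel gear, the prism, the bracket and the vial rack as they are.

Things in the scene. Friction and masses are not known exactly. Their poses are not given: they have to be found in the camera images.
- gear_large_mid (a point): The large bronze (brown metal) gear: a toothed wheel 84 mm across the teeth and 12 mm thick, lying flat with an upright round boss, 24 mm in diameter, standing 34 mm above the middle of the wheel (46 mm tall in all); grasp it by the boss. Loose, under 0.65 kg. The point is on its axis, half-way up, 23 mm above its underside; z up along the boss.
- gear_medium_mid (a point): The medium bronze (brown metal) gear: a toothed wheel 62 mm across the teeth and 12 mm thick, lying flat with an upright round boss, 24 mm in diameter, standing 34 mm above the middle of the wheel (46 mm tall in all); grasp it by the boss. Loose, under 0.65 kg. The point is on its axis, half-way up, 23 mm above its underside; z up along the boss.
- gear_small_mid (a point): The small bronze (brown metal) gear: a toothed wheel 40 mm across the teeth and 12 mm thick, lying flat with an upright round boss, 24 mm in diameter, standing 34 mm above the middle of the wheel (46 mm tall in all); grasp it by the boss. Loose, under 0.65 kg. The point is on its axis, half-way up, 23 mm above its underside; z up along the boss.
- pad_large: The large pad: a fixed round black rubber pad 120 mm across and 8 mm thick, with a cream disc 104 mm across in the middle of its flat top, 20 mm wider than the large bronze gear. Origin at the centre of its underside, on the table; z up.
- pad_medium: The medium pad: a fixed round black rubber pad 98 mm across and 8 mm thick, with a cream disc 82 mm across in the middle of its flat top, 20 mm wider than the medium bronze gear. Origin at the centre of its underside, on the table; z up.
- pad_small: The small pad: a fixed round black rubber pad 76 mm across and 8 mm thick, with a cream disc 60 mm across in the middle of its flat top, 20 mm wider than the small bronze gear. Origin at the centre of its underside, on the table; z up.
- gear_steel_mid (a point): A silver-grey steel gear of the same shape and size as the medium bronze one (62 mm across, 46 mm tall with its boss); loose, not wanted, leave it. The point is on its axis, 23 mm above its underside.
- prism_mid (a point): A pale green glass prism: a three-sided bar lying on one face, 80 mm long (x), 46 mm wide (y), 40 mm tall; loose, leave it. The point is at its middle, 20 mm above its underside.
- bracket_mid (a point): A grey steel lens bracket, an L of 50 x 110 mm foot (y is the long way) and 68 mm tall upright; loose, at the back, leave it. The point is half-way up, 34 mm above the middle of its foot.
- vial_rack_mid (a point): A brass rack of five corked glass vials, 60 x 180 mm (y is the long way), 99 mm tall; loose, at the back, leave it. The point is 50 mm above the middle of its underside.
Not all that is in view belongs to the job. What is shaped like the part that bears gear_small_mid but blue is not meant.

How it is judged:
By the outcome, as a careful person would: the job done as asked, in the order asked, and still so for the second after the job is handed in, with the robot touching nothing.
It also fails if it takes over 88 s, if anything falls off the work surface, if the arm or the gripper's body presses on something with over 40 N, if the wrist force passes 120 N, or if a joint passes its speed limit or range.

## Working session

There is one attempt and no reset: what is moved stays moved. The work goes in short steps, Python scripts to look and compute and a tool call to move; the robot and the scene stay as the last step left them, time stands still between calls to the robot, and variables do not carry over. Pictures are saved under pics/ and viewed, and the job is handed in when it is done.

Besides the shell and the picture viewer there is one more tool, called after ">>>" as name([rows], argument=value, ...), one row to a line, values as JSON. carry_out: Moves the arm, as the interface text tells. Its arguments: {"type":"object","properties":{"commands":{"type":"array","items":{"type":"array","items":{"type":"number"}}},"squeeze":{"type":"number"}},"required":["commands"]}

```bash
ls; mkdir -p pics; python3 - <<'E'
from plant import robot
import cv2
print(robot.observe())
for n in("scene","top"):
    c=robot.capture(n); cv2.imwrite(f"pics/{n}0.png",c["pixels"][:,:,::-1])
    print(n,{k:v for k,v in c.items() if k!="pixels"})
E
```

```text
pics
{'time_s': 0.0, 'joints': array([ 6.27971040e+01,  1.83517737e+01,  8.97058540e+01, -4.74439420e-04,
        7.20450893e+01, -1.14725448e+00]), 'joint_vel': array([-0.01018065,  0.00723477,  0.19019086,  0.05846246, -0.01471189,
        0.01847792]), 'tau': array([-1.50418393e-03, -4.12435162e+01, -2.31977141e+01,  7.26153539e-02,
        4.55036620e-02, -1.09290631e-04]), 'eef_pos': array([0.25234625, 0.51610213, 0.21312271]), 'tool_rot': array([-1.79897295e+02, -1.60562006e-03,  1.53944504e+02]), 'wrist_force': array([0.8705679 , 0.38143701, 0.32195494]), 'moment': array([-0.01180507,  0.00137075, -0.00429301]), 'gripper_width': 0.9935420014045943}
scene {'fovy': 55.24522407528845, 'cx': 321.30983477121765, 'cy': 238.99319905162406, 'xyz': array([ 1.12370922, -0.11466738,  0.71201265]), 'rotation': array([38.48505658, -0.6699474 , 80.84639524])}
top {'fovy': 53.87541371003247, 'cx': 324.90612843399396, 'cy': 237.43668268509583, 'xyz': array([ 0.53591082, -0.04011741,  0.82396677]), 'rotation': array([  6.92534388,  -1.63504657, -90.10801483])}
```

View pics/scene0.png

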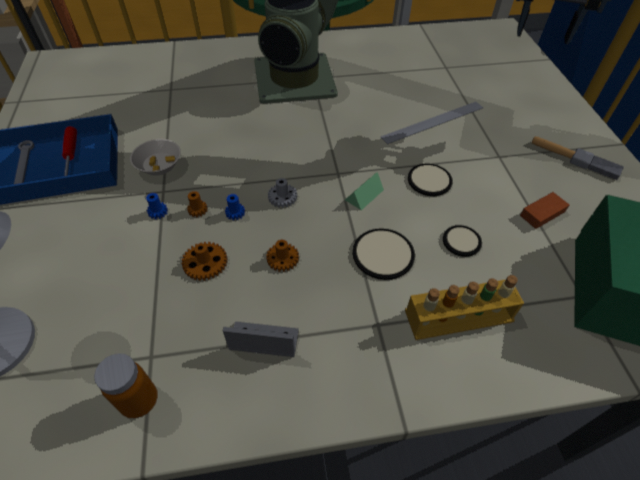

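View pics/top0.png

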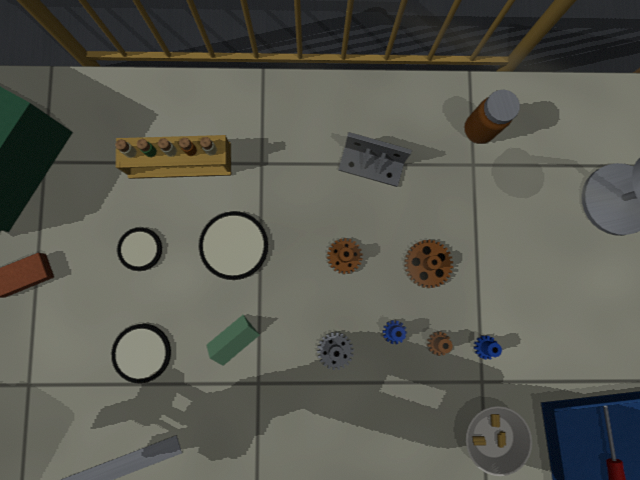

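The scene view shows the bronze gears at about large (204,261), medium (283,256) and small (196,205), with blue decoys at (156,206) and (234,207) and the steel gear at (282,193). In the top view they are large (430,262), medium (345,255) and small (440,343), with blue at (395,331) and (487,347). The pads are large (233,245), medium (141,352) and small (139,248). The next step is enlarged crops and measurement.

```bash
cat > h.py <<'E'
import numpy as np, cv2
from scipy.spatial.transform import Rotation as R
def K(c):
    f=240/np.tan(np.radians(c["fovy"]/2)); return f
def ray(c,u,v):
    f=K(c); d=np.array([(u-c["cx"])/f,-(v-c["cy"])/f,-1.]); return R.from_euler("xyz",c["rotation"],degrees=True).apply(d)
def at(c,u,v,z):
    d=ray(c,u,v); return c["xyz"]+d*(z-c["xyz"][2])/d[2]
def proj(c,p):
    q=R.from_euler("xyz",c["rotation"],degrees=True).inv().apply(np.asarray(p)-c["xyz"]); f=K(c)
    return c["cx"]-f*q[...,0]/q[...,2], c["cy"]+f*q[...,1]/q[...,2]
def crop(c,u,v,w,h,s,name):
    i=c["pixels"][v:v+h,u:u+w,::-1]; cv2.imwrite(name,cv2.resize(i,None,fx=s,fy=s,interpolation=cv2.INTER_CUBIC))
E
python3 - <<'E'
from plant import robot
from h import *
t=robot.capture("top"); s=robot.capture("scene")
crop(t,310,220,200,150,4,"pics/t1.png"); crop(s,130,170,190,120,4,"pics/s1.png")
for c,seeds in((t,[(233,245),(141,352),(139,248)]),(s,[(383,253),(430,180),(462,240)])):
    g=c["pixels"].astype(np.uint8).min(axis=2)
    b=(g>90).astype(np.uint8)
    n,l,st,ce=cv2.connectedComponentsWithStats(b)
    for u,v in seeds:
        k=l[v,u]; m=(l==k); vs,us=np.nonzero(m)
        P=np.array([at(c,a,e,.008)[:2] for a,e in zip(us,vs)])
        print(st[k],P.mean(0),P.max(0)-P.min(0),(P.max(0)+P.min(0))/2)
E
```

```text
[ 203  216   61   59 2819] [0.62162147 0.09543201] [0.10081022 0.10332447] [0.62198715 0.09528178]
[ 116  329   49   50 1920] [0.43958256 0.24612072] [0.08018034 0.08009535] [0.43927206 0.24611189]
[121 232  36  34 957] [0.61524242 0.25655397] [0.05691952 0.05967043] [0.61550426 0.25655589]
[ 357  231   54   43 1791] [0.62176991 0.09542366] [0.10214647 0.10217171] [0.62033119 0.09577946]
[412 166  37  25 722] [0.43869591 0.24629566] [0.07779354 0.0791873 ] [0.43817994 0.24621495]
[448 228  30  23 540] [0.61424774 0.25713429] [0.05723872 0.05758484] [0.6137365  0.25715676]
```

View pics/t1.png

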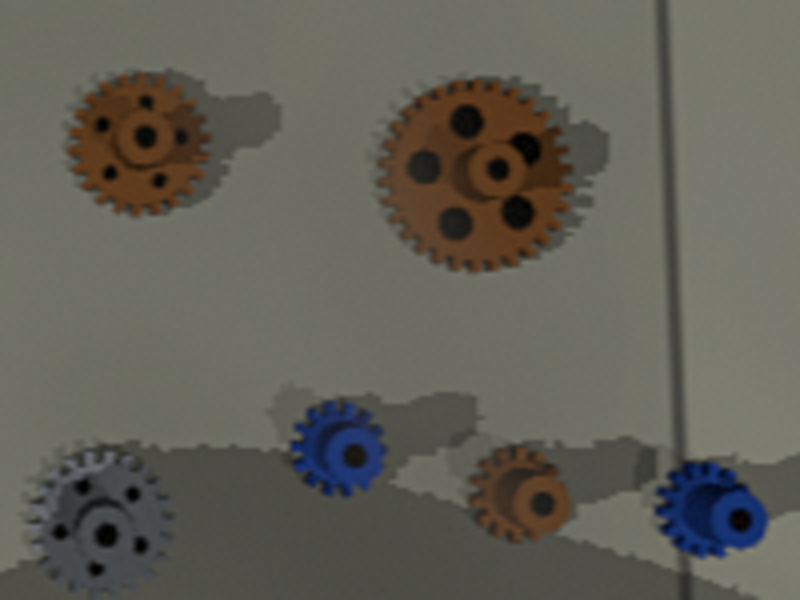

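View pics/s1.png

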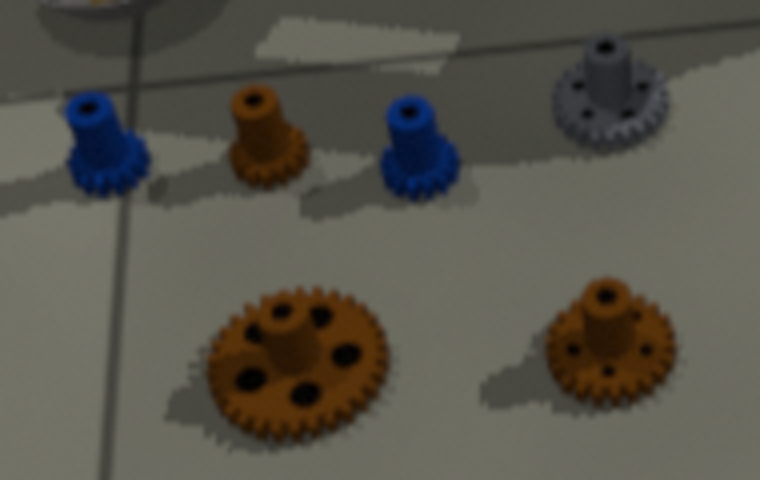

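The crops show the boss holes. In the enlarged top crop they are medium (145,135), large (499,168) and small bronze (543,503). The blue look-alikes at (355,456) and (740,520) are not meant. In the scene crop they are large (282,311), medium (606,296) and small (254,99).

```bash
python3 - <<'E'
from plant import robot
from h import *
t=robot.capture("top"); s=robot.capture("scene")
f=lambda a,o:((a[0]+.5)/4-.5+o[0],(a[1]+.5)/4-.5+o[1])
for n,a,b in(("L",(499,168),(282,311)),("M",(145,135),(606,296)),("S",(543,503),(254,99)),("B1",(355,456),(409,111)),("B2",(740,520),(88,107)),("steel",(106,534),(605,47))):
    A=at(t,*f(a,(310,220)),.046);B=at(s,*f(b,(130,170)),.046); print(n,A.round(4),B.round(4))
E
```

```text
L [ 0.5902 -0.2443  0.046 ] [ 0.5883 -0.2441  0.046 ]
M [ 0.6039 -0.0972  0.046 ] [ 0.6018 -0.0975  0.046 ]
S [ 0.4538 -0.2582  0.046 ] [ 0.4511 -0.2583  0.046 ]
B1 [ 0.4729 -0.1818  0.046 ] [ 0.4708 -0.1822  0.046 ]
B2 [ 0.4466 -0.3389  0.046 ] [ 0.4445 -0.3396  0.046 ]
steel [ 0.4424 -0.0803  0.046 ] [ 0.4401 -0.0809  0.046 ]
```

Both views agree within 2–3 mm and the pad diameters come out right. I'm averaging the two views. The small gear's blue neighbours lie along y, so I'll grasp it with the jaws along x.

```bash
cat > go.py <<'E'
import sys
from plant import robot
from h import *
o=robot.observe(); T=np.array([float(a) for a in sys.argv[1:4]]); yaw=float(sys.argv[4])
r=R.from_euler("xyz",o["tool_rot"],degrees=True); g=R.from_euler("xyz",[180,0,yaw],degrees=True)
print("t",o["time_s"].__round__(2),"pos",o["eef_pos"].round(4),"rot",o["tool_rot"].round(1),"F",o["wrist_force"].round(1),"w",round(o["gripper_width"]*9.12,2))
print("shift cm (tool)",(r.inv().apply(T-o["eef_pos"])*100).round(2),"shift after turn",(g.inv().apply(T-o["eef_pos"])*100).round(2),"turn",(r.inv()*g).as_rotvec(degrees=True).round(2))
E
python3 - <<'E'
from plant import robot
from h import *
t=robot.capture("top")
for p,z in(((118,138),.05),((128,178),0),((230,175),0),((350,182),0),((240,318),.04),((257,332),.0),((72,130),.2),((210,347),0)): print(p,at(t,*p,z).round(3))
E
```

```text
(118, 138) [0.797 0.284 0.05 ]
(128, 178) [0.741 0.283 0.   ]
(230, 175) [0.747 0.105 0.   ]
(350, 182) [ 0.736 -0.109  0.   ]
(240, 318) [0.499 0.076 0.04 ]
(257, 332) [0.473 0.053 0.   ]
(72, 130) [0.757 0.283 0.2  ]
(210, 347) [0.448 0.132 0.   ]
```

>>> carry_out([
  [6,0,0,0,0,0,-6.5],
  [6,0,0,0,0,0,-6.5],
  [6,0,0,0,0,0,-6.5],
  [6,0,0,0,0,0,-6.5],
  [6,0,0,0,0,0,0],
], squeeze=25)

```text
time_s: 0.77
eef_pos: [0.2524, 0.5163, 0.2135]
tool_rot: [-180.0, -0.0, -178.9]
wrist_force: [-0.4, 0.3, -0.9]
gripper_width: 0.674
```

```bash
python3 go.py .589 -.244 .12 180
```

```text
t 0.77 pos [0.2524 0.5163 0.2135] rot [-180.    -0.  -178.9] F [-0.4  0.3 -0.9] w 6.14
shift cm (tool) [-32.13 -76.68   9.4 ] shift after turn [-33.66 -76.03   9.35] turn [-0.05 -0.03  1.15]
```

>>> carry_out([
  [6,-1.5,-3.6,0,0,0,0.6],
  [6,-1.5,-3.6,0,0,0,0.6],
  [6,-1.5,-3.6,0,0,0,0],
  [6,-1.5,-3.6,0,0,0,0],
  [6,-1.5,-3.6,0,0,0,0],
  [6,-1.5,-3.6,0,0,0,0],
  [6,-1.5,-3.6,0,0,0,0],
  [6,-1.5,-3.6,0,0,0,0],
  [6,-1.5,-3.6,0,0,0,0],
  [6,-1.5,-3.6,0,0,0,0],
  [6,-1.5,-3.6,0,0,0,0],
  [6,-1.5,-3.6,0,0,0,0],
])

```text
time_s: 1.77
eef_pos: [0.4312, 0.0716, 0.2124]
tool_rot: [179.7, 0.3, 178.5]
wrist_force: [0.0, -0.1, -0.5]
gripper_width: 0.657
```

```bash
python3 go.py .589 -.244 .12 180
```

```text
t 1.77 pos [0.4312 0.0716 0.2124] rot [179.7   0.3 178.5] F [ 0.  -0.1 -0.5] w 5.99
shift cm (tool) [-16.56 -31.19   9.14] shift after turn [-15.78 -31.56   9.24] turn [ 0.33  0.29 -1.5 ]
```

>>> carry_out([
  [6,-1.75,-3.5,1,0.3,0.3,-1.5],
  [6,-1.75,-3.5,1,0,0,0],
  [6,-1.75,-3.5,1,0,0,0],
  [6,-1.75,-3.5,1,0,0,0],
  [6,-1.75,-3.5,1,0,0,0],
  [6,-1.75,-3.5,1,0,0,0],
  [6,-1.75,-3.5,1,0,0,0],
  [6,-1.75,-3.5,1,0,0,0],
  [6,-1.75,-3.5,1,0,0,0],
  [6,0,0,0,0,0,0],
])

```text
time_s: 2.6
eef_pos: [0.5885, -0.2646, 0.1222]
tool_rot: [-180.0, 0.6, 177.7]
wrist_force: [0.6, 0.9, 0.3]
gripper_width: 0.657
```

```bash
python3 go.py .589 -.244 .060 180
```

```text
t 2.6 pos [ 0.5885 -0.2646  0.1222] rot [-180.     0.6  177.7] F [0.6 0.9 0.3] w 5.99
shift cm (tool) [0.11 2.06 6.22] shift after turn [-0.05  2.06  6.22] turn [-0.05  0.64 -2.33]
```

>>> carry_out([
  [6,0,1,1,0,0.6,-2.3],
  [6,0,1,1,0,0,0],
  [6,0,0,1,0,0,0],
  [6,0,0,1,0,0,0],
  [6,0,0,0,0,0,0],
  [6,0,0,0,0,0,0],
])

```text
time_s: 3.1
eef_pos: [0.5877, -0.241, 0.0769]
tool_rot: [179.9, -0.3, 179.9]
wrist_force: [-0.2, -0.6, -0.5]
gripper_width: 0.66
```

```bash
python3 go.py .589 -.244 .017 180
```

```text
t 3.1 pos [ 0.5877 -0.241   0.0769] rot [179.9  -0.3 179.9] F [-0.2 -0.6 -0.5] w 6.02
shift cm (tool) [-0.16 -0.31  5.99] shift after turn [-0.13 -0.3   5.99] turn [ 0.1  -0.26 -0.14]
```

Before descending I want a picture to check the alignment.

>>> carry_out([
  [6,-0.1,-0.3,0.5,0,-0.2,0],
  [6,0,0,0.5,0,0,0],
  [6,0,0,0,0,0,0],
])

```text
time_s: 3.35
eef_pos: [0.5891, -0.2435, 0.0673]
tool_rot: [180.0, 0.0, 179.9]
wrist_force: [0.0, 0.5, -0.6]
gripper_width: 0.659
```

```bash
python3 - <<'E'
from plant import robot
from h import *
s=robot.capture("scene"); crop(s,120,150,200,150,4,"pics/s2.png")
E
python3 go.py .589 -.244 .017 180
```

```text
t 3.4 pos [ 0.5894 -0.2437  0.0678] rot [1.800e+02 1.000e-01 1.799e+02] F [-0.5 -0.5 -0.1] w 6.0
shift cm (tool) [ 0.05 -0.03  5.08] shift after turn [ 0.04 -0.03  5.08] turn [ 0.03  0.09 -0.07]
```

View pics/s2.png

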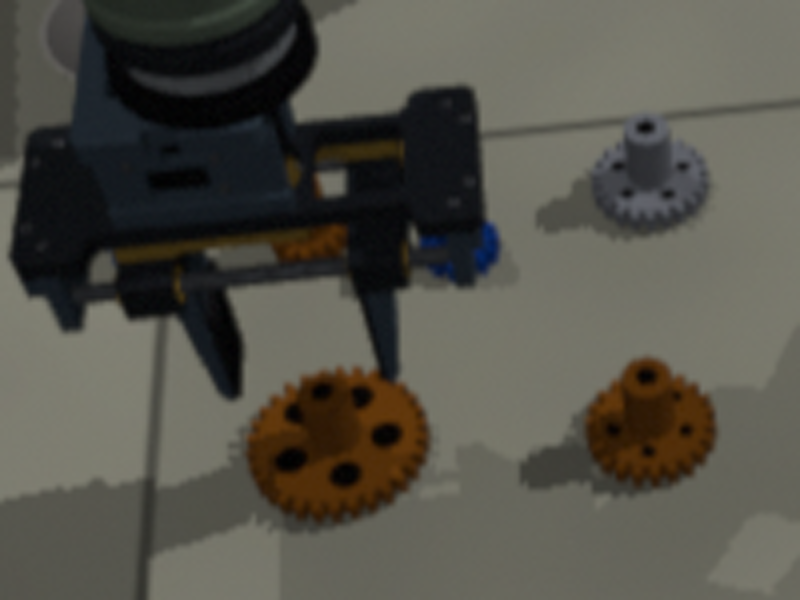

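```bash
python3 - <<'E'
from plant import robot
from h import *
s=robot.capture("scene")
for p in([.5894,-.2437,.0675],[.5894,-.2437-.035,.0675],[.5894,-.2437+.035,.0675],[.589,-.244,.046]):
    u,v=proj(s,np.array(p)); print((u-120)*4,(v-150)*4)
E
```

```text
312.05784419990755 361.95291007312653
231.91974898171054 371.2338715593594
391.4584950959471 352.7573535660555
320.77950053137647 390.6197280862251
```

The fingertips straddle the boss as predicted, about 35 mm either side of the boss's line. I'm descending and gripping.

>>> carry_out([
  [6,0,0,1,0,0,0],
  [6,0,0,1,0,0,0],
  [6,0,0,1,0,0,0],
  [6,0,0,0.8,0,0,0],
  [6,0,0,0.4,0,0,0],
  [6,0,0,0,0,0,0],
  [6,0,0,0,0,0,0],
])

```text
time_s: 4.03
eef_pos: [0.5895, -0.2442, 0.0212]
tool_rot: [180.0, 0.1, 179.9]
wrist_force: [0.2, 0.4, 0.3]
gripper_width: 0.656
```

```bash
python3 go.py .589 -.244 .017 180
```

```text
t 4.03 pos [ 0.5895 -0.2442  0.0212] rot [1.800e+02 1.000e-01 1.799e+02] F [0.2 0.4 0.3] w 5.98
shift cm (tool) [0.05 0.02 0.42] shift after turn [0.05 0.02 0.42] turn [ 0.02  0.1  -0.11]
```

>>> carry_out([
  [6,0,0,0.3,0,0,0],
  [2,0,0,0,0,0,0],
  [2,0,0,0,0,0,0],
  [2,0,0,0,0,0,0],
  [2,0,0,0,0,0,0],
  [2,0,0,0,0,0,0],
  [2,0,0,0,0,0,0],
  [1,0,0,0,0,0,0],
  [1,0,0,0,0,0,0],
], squeeze=30)

```text
time_s: 4.78
eef_pos: [0.5905, -0.2444, 0.0192]
tool_rot: [-180.0, 0.2, 179.9]
wrist_force: [1.2, 0.7, -0.3]
gripper_width: 0.26
```

```bash
python3 go.py .589 -.244 .12 180
```

```text
t 4.78 pos [ 0.5905 -0.2444  0.0192] rot [-180.     0.2  179.9] F [ 1.2  0.7 -0.3] w 2.38
shift cm (tool) [  0.11   0.04 -10.08] shift after turn [  0.15   0.04 -10.08] turn [-0.02  0.25 -0.12]
```

>>> carry_out([
  [1,0,0,-0.5,0,0,0],
  [1,0,0,-1,0,0,0],
  [1,0,0,-2,0,0,0],
  [1,0,0,-2,0,0,0],
  [1,0,0,-2,0,0,0],
  [1,0,0,-2,0,0,0],
  [1,0,0,0,0,0,0],
  [1,0,0,0,0,0,0],
])

```text
time_s: 5.45
eef_pos: [0.586, -0.2429, 0.1163]
tool_rot: [179.8, -0.4, 179.9]
wrist_force: [-1.2, 0.1, -4.4]
gripper_width: 0.254
```

```bash
python3 - <<'E'
from plant import robot
from h import *
s=robot.capture("scene"); crop(s,120,100,200,150,4,"pics/s3.png")
E
python3 go.py .621 .0955 .12 180
```

```text
t 5.5 pos [ 0.5863 -0.2431  0.1165] rot [179.8  -0.4 179.9] F [-0.5  0.4 -3.3] w 2.37
shift cm (tool) [-3.4  33.86 -0.25] shift after turn [-3.47 33.86 -0.35] turn [ 0.21 -0.36 -0.11]
```

View pics/s3.png

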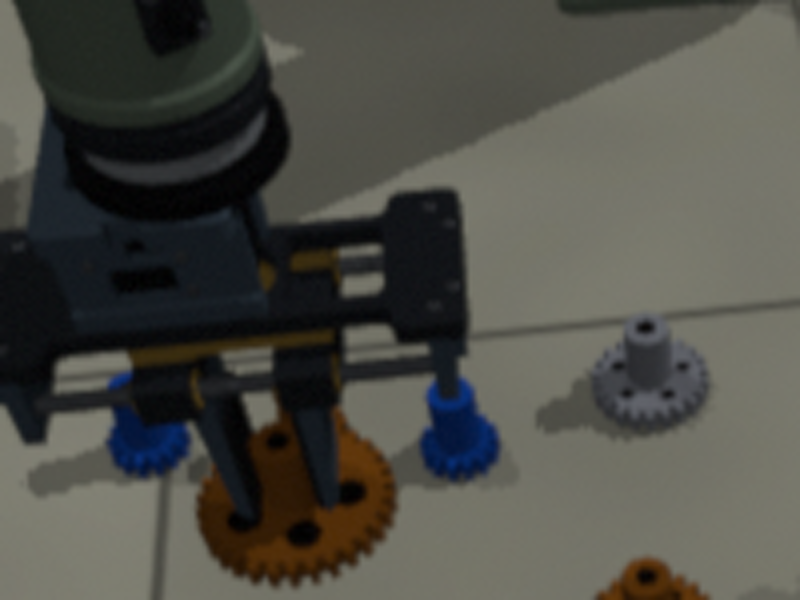

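The large gear is held level. I'm carrying it to the large pad.

>>> carry_out([
  [1,-0.2,1.5,0,0.2,-0.3,0],
  [1,-0.3,2.5,0,0,0,0],
  [1,-0.3,3,0,0,0,0],
  [1,-0.3,3,0,0,0,0],
  [1,-0.4,3.5,0,0,0,0],
  [1,-0.4,3.5,0,0,0,0],
  [1,-0.4,3.5,0,0,0,0],
  [1,-0.3,3,0,0,0,0],
  [1,-0.3,3,0,0,0,0],
  [1,-0.2,2,0,0,0,0],
  [1,-0.1,1,0,0,0,0],
  [1,0,0,0,0,0,0],
])

```text
time_s: 6.5
eef_pos: [0.6085, 0.0707, 0.0974]
tool_rot: [179.7, -1.8, 179.7]
wrist_force: [0.3, -0.7, -4.2]
gripper_width: 0.254
```

```bash
python3 go.py .621 .0955 .12 180
```

```text
t 6.5 pos [0.6085 0.0707 0.0974] rot [179.7  -1.8 179.7] F [ 0.3 -0.7 -4.2] w 2.32
shift cm (tool) [-1.16  2.5  -2.29] shift after turn [-1.25  2.48 -2.26] turn [ 0.28 -1.81 -0.34]
```

>>> carry_out([
  [1,-0.5,0.8,0,0.2,-1.2,-0.2],
  [1,-0.4,0.8,0,0,-0.5,0],
  [1,-0.3,0.6,0,0,0,0],
  [1,0,0,0,0,0,0],
])

```text
time_s: 6.83
eef_pos: [0.6199, 0.0918, 0.0948]
tool_rot: [-179.9, -0.2, 179.8]
wrist_force: [1.0, 0.3, -4.1]
gripper_width: 0.258
```

```bash
python3 go.py .621 .0955 .045 180
```

```text
t 6.83 pos [0.6199 0.0918 0.0948] rot [-179.9   -0.2  179.8] F [ 1.   0.3 -4.1] w 2.35
shift cm (tool) [-0.12  0.38  4.98] shift after turn [-0.11  0.37  4.98] turn [-0.06 -0.2  -0.22]
```

>>> carry_out([
  [1,-0.1,0.3,1,0,-0.2,-0.2],
  [1,0,0,1,0,0,0],
  [1,0,0,1,0,0,0],
  [1,0,0,0.7,0,0,0],
  [1,0,0,0,0,0,0],
  [1,0,0,0,0,0,0],
])

```text
time_s: 7.33
eef_pos: [0.6205, 0.0917, 0.0528]
tool_rot: [-179.8, -0.1, 179.8]
wrist_force: [-0.2, 0.0, -3.6]
gripper_width: 0.257
```

```bash
python3 - <<'E'
from plant import robot
from h import *
s=robot.capture("scene"); crop(s,300,130,200,150,4,"pics/s4.png")
E
python3 go.py .621 .0955 .0275 180
```

```text
t 7.38 pos [0.6203 0.0916 0.0527] rot [-1.798e+02 -1.000e-01  1.798e+02] F [-0.1  0.7 -4.4] w 2.37
shift cm (tool) [-0.08  0.4   2.52] shift after turn [-0.07  0.39  2.52] turn [-0.16 -0.15 -0.19]
```

View pics/s4.png

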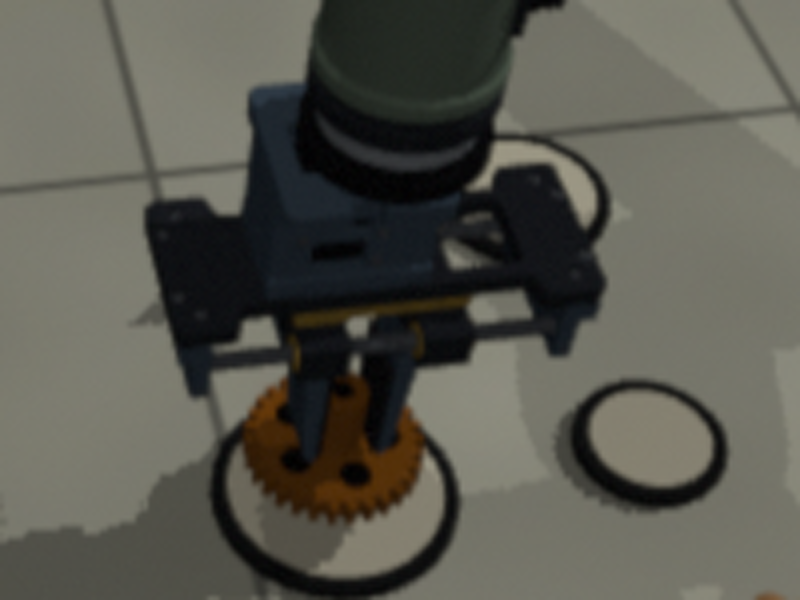

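>>> carry_out([
  [1,-0.1,0.5,0.5,0,0,0],
  [1,0,0.2,0.6,0,0,0],
  [1,0,0,0.6,0,0,0],
  [1,0,0,0.3,0,0,0],
  [1,0,0,0,0,0,0],
])

```text
time_s: 7.8
eef_pos: [0.6225, 0.0995, 0.0318]
tool_rot: [-179.9, 0.0, 179.8]
wrist_force: [0.2, -0.5, -4.2]
gripper_width: 0.253
```

```bash
python3 go.py .621 .0955 .0272 180
```

```text
t 7.8 pos [0.6225 0.0995 0.0318] rot [-179.9    0.   179.8] F [ 0.2 -0.5 -4.2] w 2.31
shift cm (tool) [ 0.14 -0.4   0.46] shift after turn [ 0.15 -0.4   0.46] turn [-0.13  0.01 -0.2 ]
```

>>> carry_out([
  [1,0.1,-0.3,0.1,0,0,0],
  [1,0,0,0.1,0,0,0],
  [1,0,0,0,0,0,0],
])

```text
time_s: 8.05
eef_pos: [0.6214, 0.0963, 0.0294]
tool_rot: [-179.9, 0.0, 179.8]
wrist_force: [0.0, 0.6, -3.4]
gripper_width: 0.256
```

```bash
python3 go.py .621 .0955 .0272 180
```

```text
t 8.05 pos [0.6214 0.0963 0.0294] rot [-179.9    0.   179.8] F [ 0.   0.6 -3.4] w 2.34
shift cm (tool) [ 0.04 -0.08  0.22] shift after turn [ 0.04 -0.08  0.22] turn [-0.14  0.   -0.18]
```

>>> carry_out([
  [1,0,0,0.1,0,0,0],
  [1,0,0,0.1,0,0,0],
  [1,0,0,0,0,0,0],
])

```text
time_s: 8.3
eef_pos: [0.6217, 0.096, 0.0278]
tool_rot: [-179.9, 0.1, 179.8]
wrist_force: [0.6, 0.6, -4.4]
gripper_width: 0.254
```

```bash
python3 go.py .621 .0955 .0272 180
```

```text
t 8.3 pos [0.6217 0.096  0.0278] rot [-1.799e+02  1.000e-01  1.798e+02] F [ 0.6  0.6 -4.4] w 2.32
shift cm (tool) [ 0.07 -0.05  0.06] shift after turn [ 0.07 -0.05  0.06] turn [-0.13  0.06 -0.2 ]
```

>>> carry_out([
  [1,0,0,0.1,0,0,0],
  [1,0,0,0.1,0,0,0],
  [1,0,0,0,0,0,0],
])

```text
time_s: 8.55
eef_pos: [0.6221, 0.096, 0.0275]
tool_rot: [-179.9, 0.1, 179.8]
wrist_force: [0.4, 0.2, -3.8]
gripper_width: 0.26
```

>>> carry_out([
  [1,0,0,0.2,0,0,0],
  [1,0,0,0.1,0,0,0],
])

```text
time_s: 8.72
eef_pos: [0.6224, 0.096, 0.0272]
tool_rot: [-179.9, 0.2, 179.8]
wrist_force: [-2.4, -0.7, 1.2]
gripper_width: 0.254
```

The force turned positive, so the gear is on the pad. I'm releasing gently by opening to 5 cm, then lifting.

>>> carry_out([
  [2.8,0,0,0,0,0,0],
  [3.5,0,0,0,0,0,0],
  [5,0,0,0,0,0,0],
  [6,0,0,0,0,0,0],
  [6,0,0,0,0,0,0],
  [6,0,0,0,0,0,0],
])

```text
time_s: 9.22
eef_pos: [0.6253, 0.0965, 0.0286]
tool_rot: [-179.9, 0.6, 179.8]
wrist_force: [0.1, -0.0, 0.4]
gripper_width: 0.639
```

>>> carry_out([
  [6,0,0,-1,0,0,0],
  [6,0,0,-2,0,0,0],
  [6,0,0,-2,0,0,0],
  [6,0,0,-2,0,0,0],
  [6,0,0,-2,0,0,0],
  [6,0,0,0,0,0,0],
])

```text
time_s: 9.72
eef_pos: [0.6238, 0.0966, 0.1233]
tool_rot: [-179.9, 0.5, 179.8]
wrist_force: [0.6, 0.8, 0.8]
gripper_width: 0.66
```

```bash
python3 go.py .603 -.0973 .1 180; python3 - <<'E'
from plant import robot
from h import *
s=robot.capture("top"); crop(s,100,170,200,150,4,"pics/t5.png")
E
```

```text
t 9.72 pos [0.6238 0.0966 0.1233] rot [-179.9    0.5  179.8] F [0.6 0.8 0.8] w 6.02
shift cm (tool) [  2.03 -19.39   2.35] shift after turn [  2.08 -19.39   2.33] turn [-0.08  0.47 -0.2 ]
```

View pics/t5.png

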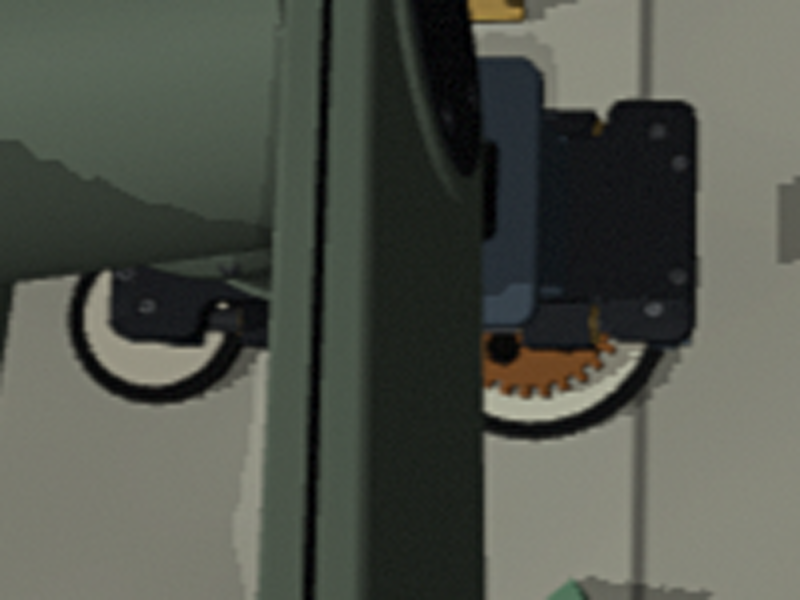

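The arm hides most of the pad, but the gear looks well inside the cream. I'll move on to the medium gear and check the large one from there.

>>> carry_out([
  [6,0.3,-2.5,0,0,0.4,-0.2],
  [6,0.3,-3.5,0,0,0,0],
  [6,0.3,-3.5,0.5,0,0,0],
  [6,0.3,-3.5,1,0,0,0],
  [6,0.3,-3,0.5,0,0,0],
  [6,0.2,-2,0.5,0,0,0],
  [6,0,0,0,0,0,0],
  [6,0,0,0,0,0,0],
])

```text
time_s: 10.43
eef_pos: [0.6016, -0.0886, 0.0893]
tool_rot: [179.9, -0.6, -179.8]
wrist_force: [0.3, 0.0, 0.8]
gripper_width: 0.656
```

```bash
python3 go.py .603 -.0973 .065 180; python3 - <<'E'
from plant import robot
from h import *
s=robot.capture("top"); crop(s,100,170,200,150,4,"pics/t6.png")
s=robot.capture("scene"); crop(s,230,130,200,150,4,"pics/s6.png")
E
```

```text
t 10.43 pos [ 0.6016 -0.0886  0.0893] rot [ 179.9   -0.6 -179.8] F [0.3 0.  0.8] w 5.98
shift cm (tool) [-0.16 -0.88  2.43] shift after turn [-0.14 -0.87  2.43] turn [ 0.05 -0.57  0.24]
```

View pics/t6.png

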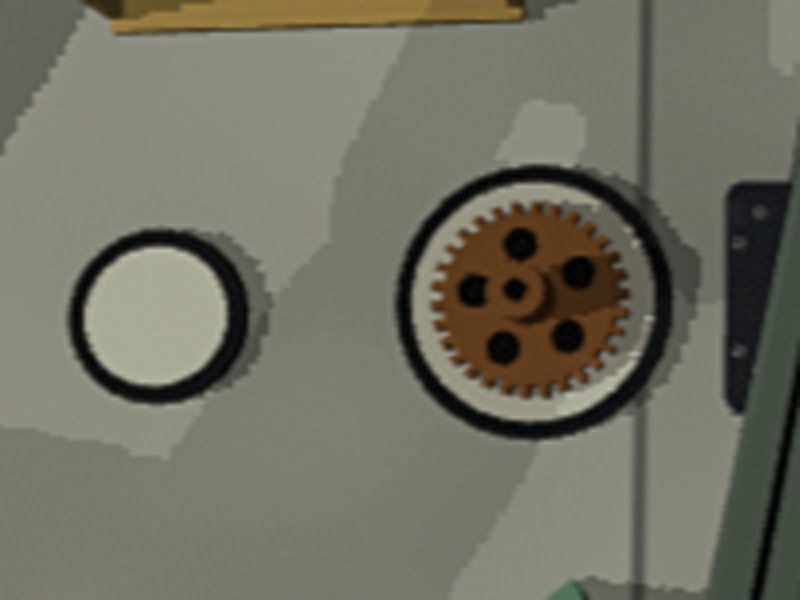

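View pics/s6.png

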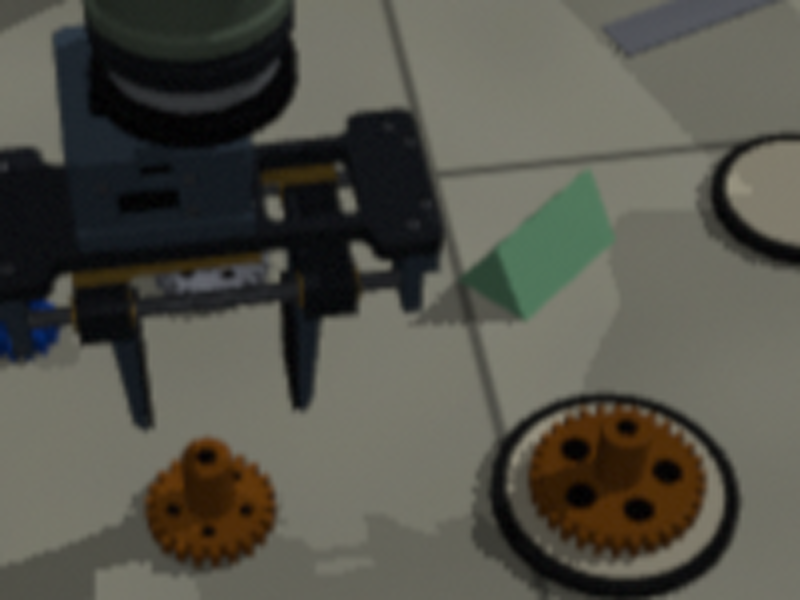

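The large gear (crop centre 531,300) sits flat and wholly inside the cream disc of its pad (534,302). The medium gear is next.

>>> carry_out([
  [6,-0.1,-0.7,0.8,0,-0.5,0.2],
  [6,-0.1,-0.2,0.8,0,0,0],
  [6,0,0,0.4,0,0,0],
  [6,0,0,0,0,0,0],
  [6,0,0,0,0,0,0],
])

```text
time_s: 10.95
eef_pos: [0.6053, -0.0906, 0.0691]
tool_rot: [179.9, 0.0, -179.5]
wrist_force: [0.3, 0.8, -0.4]
gripper_width: 0.656
```

```bash
python3 go.py .603 -.0973 .019 180
```

```text
t 10.95 pos [ 0.6053 -0.0906  0.0691] rot [ 179.9    0.  -179.5] F [ 0.3  0.8 -0.4] w 5.98
shift cm (tool) [ 0.24 -0.68  5.01] shift after turn [ 0.23 -0.67  5.01] turn [0.14 0.03 0.51]
```

>>> carry_out([
  [6,0.1,-0.6,0,0,0,0.4],
  [6,0.1,-0.4,0,0,0,0],
  [6,0,0,0,0,0,0],
  [6,0,0,0,0,0,0],
])

```text
time_s: 11.28
eef_pos: [0.604, -0.1002, 0.0699]
tool_rot: [179.9, 0.1, -179.8]
wrist_force: [-0.1, 0.2, -0.0]
gripper_width: 0.658
```

```bash
python3 go.py .603 -.0973 .019 180
```

```text
t 11.28 pos [ 0.604  -0.1002  0.0699] rot [ 1.799e+02  1.000e-01 -1.798e+02] F [-0.1  0.2 -0. ] w 6.01
shift cm (tool) [0.11 0.28 5.09] shift after turn [0.1  0.29 5.09] turn [0.13 0.1  0.19]
```

>>> carry_out([
  [6,0.1,0.2,1,0,0,0.2],
  [6,0,0,1,0,0,0],
  [6,0,0,1,0,0,0],
  [6,0,0,0.8,0,0,0],
  [6,0,0,0.5,0,0,0],
  [6,0,0,0,0,0,0],
  [6,0,0,0,0,0,0],
])

```text
time_s: 11.87
eef_pos: [0.602, -0.0979, 0.0212]
tool_rot: [179.8, -0.0, 179.9]
wrist_force: [0.5, -0.1, -0.5]
gripper_width: 0.659
```

```bash
python3 go.py .603 -.0973 .019 180
```

```text
t 11.87 pos [ 0.602  -0.0979  0.0212] rot [179.8  -0.  179.9] F [ 0.5 -0.1 -0.5] w 6.01
shift cm (tool) [-0.1   0.06  0.22] shift after turn [-0.1   0.06  0.22] turn [ 0.16 -0.02 -0.07]
```

>>> carry_out([
  [6,-0.1,0,0.2,0,0,0],
  [2,0,0,0,0,0,0],
  [2,0,0,0,0,0,0],
  [2,0,0,0,0,0,0],
  [2,0,0,0,0,0,0],
  [2,0,0,0,0,0,0],
  [2,0,0,0,0,0,0],
  [1,0,0,0,0,0,0],
  [1,0,0,0,0,0,0],
], squeeze=30)

```text
time_s: 12.62
eef_pos: [0.6043, -0.0979, 0.0203]
tool_rot: [179.9, 0.2, 179.9]
wrist_force: [-0.2, 0.5, -1.0]
gripper_width: 0.252
```

>>> carry_out([
  [1,0,0,-0.5,0,0,0],
  [1,0,0,-1,0,0,0],
  [1,0,0,-2,0,0,0],
  [1,0,0,-2,0,0,0],
  [1,0,0,-2,0,0,0],
  [1,0,0,-2,0,0,0],
  [1,0,0,-1,0,0,0],
  [1,0,0,0,0,0,0],
])

```text
time_s: 13.28
eef_pos: [0.6012, -0.0979, 0.131]
tool_rot: [179.8, -0.3, 179.9]
wrist_force: [0.6, 0.1, -2.2]
gripper_width: 0.255
```

```bash
python3 - <<'E'
from plant import robot
from h import *
s=robot.capture("scene"); crop(s,200,90,200,150,4,"pics/s7.png")
E
python3 go.py .439 .246 .12 180
```

```text
t 13.33 pos [ 0.6009 -0.0978  0.1302] rot [179.8  -0.3 179.9] F [-0.  -0.6 -2.7] w 2.36
shift cm (tool) [16.23 34.36  1.25] shift after turn [16.19 34.38  1.02] turn [ 0.22 -0.34 -0.07]
```

View pics/s7.png

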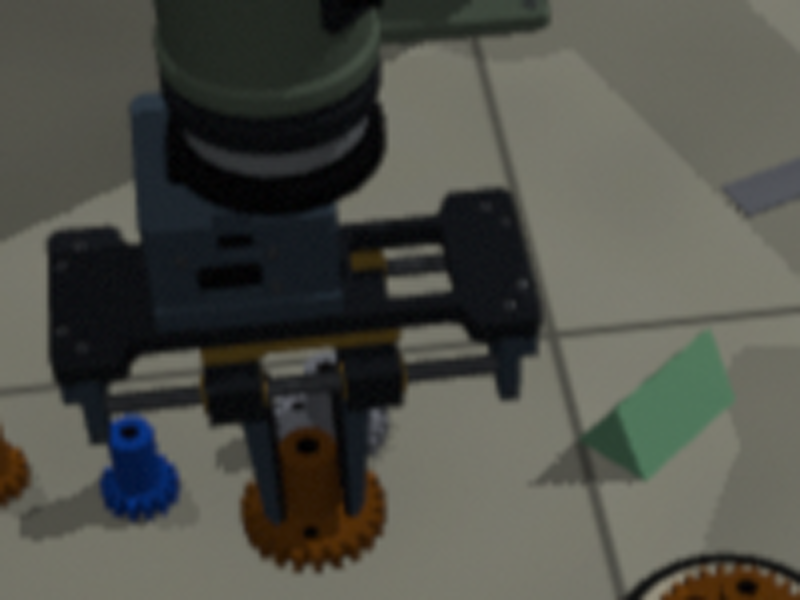

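The medium gear is held level. I'm carrying it to the medium pad.

>>> carry_out([
  [1,0.6,1.3,0,0.2,-0.3,0],
  [1,1.2,2.5,0,0,0,0],
  [1,1.5,3.2,0,0,0,0],
  [1,1.6,3.4,0,0,0,0],
  [1,1.6,3.4,0,0,0,0],
  [1,1.6,3.4,0,0,0,0],
  [1,1.6,3.4,0,0,0,0],
  [1,1.6,3.4,0,0,0,0],
  [1,1.6,3.4,0,0,0,0],
  [1,1.4,3,0,0,0,0],
  [1,0.8,1.8,0,0,0,0],
  [1,0.3,0.6,0,0,0,0],
])

```text
time_s: 14.33
eef_pos: [0.4262, 0.2447, 0.1192]
tool_rot: [-179.8, -1.3, 179.5]
wrist_force: [-0.1, -1.4, -2.9]
gripper_width: 0.257
```

```bash
python3 go.py .439 .246 .08 180
```

```text
t 14.33 pos [0.4262 0.2447 0.1192] rot [-179.8   -1.3  179.5] F [-0.1 -1.4 -2.9] w 2.34
shift cm (tool) [-1.37  0.15  3.89] shift after turn [-1.28  0.13  3.92] turn [-0.19 -1.32 -0.51]
```

>>> carry_out([
  [1,-0.7,0,0.8,-0.2,-0.8,-0.4],
  [1,-0.6,0,1,0,-0.4,0],
  [1,0,0,1,0,0,0],
  [1,0,0,0.5,0,0,0],
  [1,0,0,0,0,0,0],
  [1,0,0,0,0,0,0],
])

```text
time_s: 14.83
eef_pos: [0.4321, 0.245, 0.0813]
tool_rot: [-179.7, -0.6, -179.7]
wrist_force: [0.2, -0.1, -2.6]
gripper_width: 0.253
```

```bash
python3 go.py .439 .246 .034 180
```

```text
t 14.83 pos [0.4321 0.245  0.0813] rot [-179.7   -0.6 -179.7] F [ 0.2 -0.1 -2.6] w 2.31
shift cm (tool) [-0.74  0.12  4.72] shift after turn [-0.69  0.1   4.73] turn [-0.25 -0.55  0.28]
```

>>> carry_out([
  [1,-0.6,0.1,0.8,-0.2,-0.5,0.2],
  [1,-0.4,0,1,0,0,0],
  [1,0,0,1,0,0,0],
  [1,0,0,0.6,0,0,0],
  [1,0,0,0,0,0,0],
  [1,0,0,0,0,0,0],
])

```text
time_s: 15.33
eef_pos: [0.4434, 0.245, 0.0465]
tool_rot: [-180.0, 0.0, 180.0]
wrist_force: [-0.2, -0.2, -2.4]
gripper_width: 0.256
```

```bash
python3 go.py .439 .246 .0283 180
```

```text
t 15.33 pos [0.4434 0.245  0.0465] rot [-180.    0.  180.] F [-0.2 -0.2 -2.4] w 2.34
shift cm (tool) [0.44 0.1  1.82] shift after turn [0.44 0.1  1.82] turn [-0.03  0.02 -0.05]
```

>>> carry_out([
  [1,0.3,0.1,0.6,0,0,0],
  [1,0.1,0,0.5,0,0,0],
  [1,0,0,0.2,0,0,0],
  [1,0,0,0,0,0,0],
])

```text
time_s: 15.67
eef_pos: [0.4396, 0.2463, 0.0333]
tool_rot: [180.0, 0.1, 179.9]
wrist_force: [0.3, -0.1, -2.0]
gripper_width: 0.257
```

```bash
python3 go.py .439 .246 .0283 180
```

```text
t 15.67 pos [0.4396 0.2463 0.0333] rot [1.800e+02 1.000e-01 1.799e+02] F [ 0.3 -0.1 -2. ] w 2.34
shift cm (tool) [ 0.06 -0.03  0.5 ] shift after turn [ 0.06 -0.03  0.5 ] turn [ 0.02  0.11 -0.06]
```

>>> carry_out([
  [1,0,0,0.2,0,0,0],
  [1,0,0,0.2,0,0,0],
  [1,0,0,0.1,0,0,0],
  [1,0,0,0,0,0,0],
])

```text
time_s: 16.0
eef_pos: [0.4399, 0.2467, 0.0283]
tool_rot: [179.9, 0.2, 180.0]
wrist_force: [0.7, 0.3, -2.5]
gripper_width: 0.255
```

>>> carry_out([
  [1,0,0,0.1,0,0,0],
  [1,0,0,0.1,0,0,0],
])

```text
time_s: 16.17
eef_pos: [0.4399, 0.2467, 0.0282]
tool_rot: [179.9, 0.2, 180.0]
wrist_force: [-3.4, -1.6, 6.8]
gripper_width: 0.256
```

>>> carry_out([
  [1,0,0,0.1,0,0,0],
])

```text
time_s: 16.25
eef_pos: [0.4399, 0.2467, 0.0282]
tool_rot: [179.9, 0.2, 180.0]
wrist_force: [-2.2, -1.5, 5.0]
gripper_width: 0.254
```

It's on the pad with light contact, so I'm releasing and lifting.

>>> carry_out([
  [2.8,0,0,0,0,0,0],
  [3.5,0,0,0,0,0,0],
  [5,0,0,0,0,0,0],
  [6,0,0,0,0,0,0],
  [6,0,0,0,0,0,0],
  [6,0,0,0,0,0,0],
])

```text
time_s: 16.75
eef_pos: [0.4419, 0.2477, 0.03]
tool_rot: [179.8, 0.5, 180.0]
wrist_force: [-0.7, -0.4, 0.7]
gripper_width: 0.636
```

>>> carry_out([
  [6,0,0,-1,0,0,0],
  [6,0,0,-2,0,0,0],
  [6,0,0,-2,0,0,0],
  [6,0,0,-2,0,0,0],
  [6,0,0,-2,0,0,0],
  [6,0,0,-1,0,0,0],
])

```text
time_s: 17.25
eef_pos: [0.4392, 0.2463, 0.134]
tool_rot: [180.0, 0.1, 180.0]
wrist_force: [0.4, -0.1, -0.1]
gripper_width: 0.657
```

```bash
python3 go.py .4525 -.258 .12 90
```

```text
t 17.25 pos [0.4392 0.2463 0.134 ] rot [1.8e+02 1.0e-01 1.8e+02] F [ 0.4 -0.1 -0.1] w 6.0
shift cm (tool) [ -1.37 -50.43   1.39] shift after turn [-50.43   1.33   1.4 ] turn [7.000e-02 6.000e-02 8.996e+01]
```

>>> carry_out([
  [6,-0.1,-2.5,0,0,0,0],
  [6,-0.1,-3.8,0,0,0,0],
  [6,-0.1,-3.8,0,0,0,0],
  [6,-0.1,-3.8,0,0,0,0],
  [6,-0.1,-3.8,0,0,0,0],
  [6,-0.1,-3.8,0,0,0,0],
  [6,-0.1,-3.8,0,0,0,0],
  [6,-0.1,-3.8,0,0,0,0],
  [6,-0.1,-3.8,0,0,0,0],
  [6,-0.1,-3.8,0,0,0,0],
  [6,-0.1,-3.8,0,0,0,0],
  [6,-0.1,-2.5,0,0,0,0],
])

```text
time_s: 18.25
eef_pos: [0.4576, -0.1957, 0.146]
tool_rot: [179.7, 1.5, -179.3]
wrist_force: [-0.2, -0.2, -0.4]
gripper_width: 0.658
```

>>> carry_out([
  [6,0,0,0,0,0,5],
  [6,0,0,0,0,0,7],
  [6,0,0,0,0,0,7],
  [6,0,0,0,0,0,7],
  [6,0,0,0,0,0,7],
  [6,0,0,0,0,0,7],
  [6,0,0,0,0,0,7],
  [6,0,0,0,0,0,7],
  [6,0,0,0,0,0,7],
  [6,0,0,0,0,0,7],
  [6,0,0,0,0,0,7],
  [6,0,0,0,0,0,7],
])

```text
time_s: 19.25
eef_pos: [0.4573, -0.2046, 0.1545]
tool_rot: [178.1, 0.2, 96.5]
wrist_force: [-0.3, 0.1, 0.8]
gripper_width: 0.66
```

```bash
python3 go.py .4525 -.258 .09 90; python3 - <<'E'
from plant import robot
from h import *
s=robot.capture("top"); crop(s,80,270,200,150,4,"pics/t8.png")
E
```

```text
t 19.25 pos [ 0.4573 -0.2046  0.1545] rot [178.1   0.2  96.5] F [-0.3  0.1  0.8] w 6.02
shift cm (tool) [-5.23 -1.29  6.43] shift after turn [-5.34 -0.48  6.45] turn [1.87 0.07 6.52]
```

View pics/t8.png

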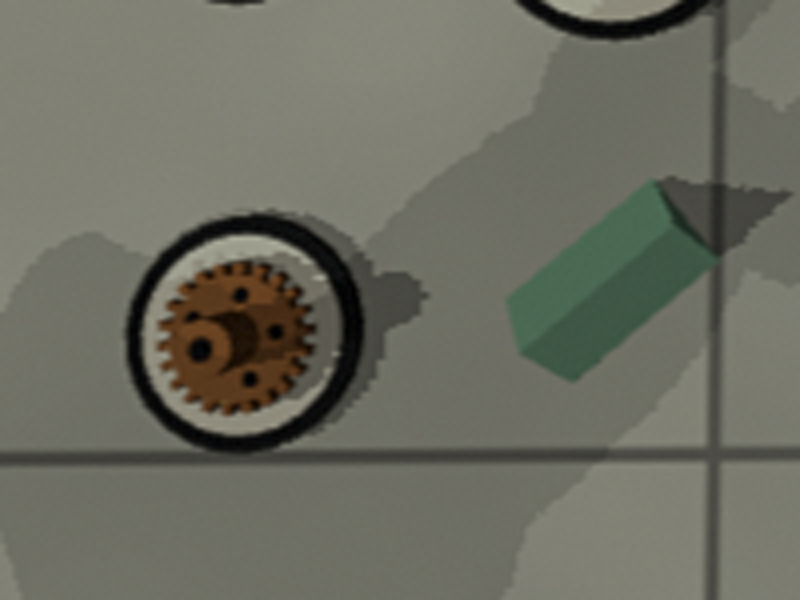

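The medium gear (crop 237,337) lies flat within the cream disc (245,333). Now the small bronze gear.

>>> carry_out([
  [6,0,0,0,1.5,0,6],
  [6,-1.5,0,1,0,0,0],
  [6,-2,-0.2,1.5,0,0,0],
  [6,-1.5,-0.2,1.5,0,0,0],
  [6,-0.4,0,1,0,0,0],
  [6,0,0,0,0,0,0],
  [6,0,0,0,0,0,0],
])

```text
time_s: 19.88
eef_pos: [0.4553, -0.2602, 0.1077]
tool_rot: [179.3, 0.2, 90.9]
wrist_force: [-0.1, 0.2, 0.3]
gripper_width: 0.66
```

```bash
python3 go.py .4525 -.258 .065 90
```

```text
t 19.88 pos [ 0.4553 -0.2602  0.1077] rot [179.3   0.2  90.9] F [-0.1  0.2  0.3] w 6.02
shift cm (tool) [ 0.24 -0.32  4.26] shift after turn [ 0.22 -0.28  4.27] turn [0.66 0.17 0.9 ]
```

>>> carry_out([
  [6,0.2,-0.3,1,0.6,0.2,0.8],
  [6,0,0,1,0,0,0],
  [6,0,0,1,0,0,0],
  [6,0,0,0.6,0,0,0],
  [6,0,0,0,0,0,0],
  [6,0,0,0,0,0,0],
])

```text
time_s: 20.38
eef_pos: [0.4529, -0.2554, 0.0697]
tool_rot: [179.9, -0.1, 90.3]
wrist_force: [-0.3, -0.3, -1.0]
gripper_width: 0.659
```

```bash
python3 go.py .4525 -.258 .019 90;python3 - <<'E'
from plant import robot
from h import *
s=robot.capture("scene"); crop(s,100,90,200,150,4,"pics/s9.png")
for p in([.4525+.035,-.258,.067],[.4525-.035,-.258,.067],[.4525,-.258,.046]):
    u,v=proj(s,np.array(p)); print((u-100)*4,(v-90)*4)
E
```

```text
t 20.38 pos [ 0.4529 -0.2554  0.0697] rot [ 1.799e+02 -1.000e-01  9.030e+01] F [-0.3 -0.3 -1. ] w 6.01
shift cm (tool) [-0.27 -0.04  5.07] shift after turn [-0.26 -0.04  5.07] turn [ 0.08 -0.06  0.28]
363.1589118452167 441.14644970584095
365.2975059117796 340.5778965970982
373.0989062267605 419.4986010758937
```

View pics/s9.png

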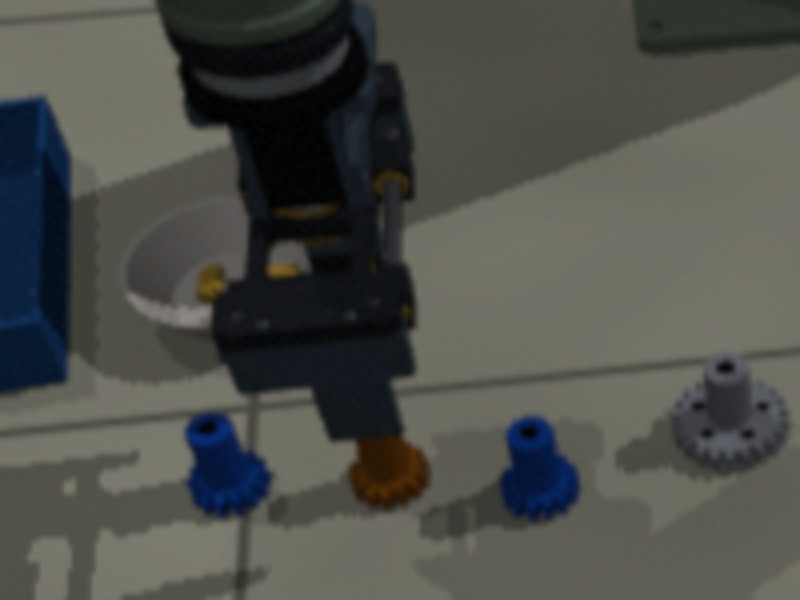

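The near finger is in front of the small bronze gear at crop (388,470), with the blue pieces clear on either side at (225,470) and (540,470). I'm descending.

>>> carry_out([
  [6,-0.2,0,1,0,0,0.2],
  [6,0,0,1,0,0,0],
  [6,0,0,1,0,0,0],
  [6,0,0,0.8,0,0,0],
  [6,0,0,0.5,0,0,0],
  [6,0,0,0,0,0,0],
  [6,0,0,0,0,0,0],
])

```text
time_s: 21.02
eef_pos: [0.4535, -0.258, 0.0228]
tool_rot: [179.8, -0.0, 90.0]
wrist_force: [0.2, -0.7, 0.3]
gripper_width: 0.658
```

```bash
python3 go.py .4525 -.258 .019 90
```

```text
t 21.02 pos [ 0.4535 -0.258   0.0228] rot [179.8  -0.   90. ] F [ 0.2 -0.7  0.3] w 6.0
shift cm (tool) [ 0.   -0.1   0.38] shift after turn [ 0.   -0.1   0.38] turn [ 0.16 -0.01  0.05]
```

>>> carry_out([
  [6,0,-0.1,0.3,0,0,0],
  [2,0,0,0,0,0,0],
  [2,0,0,0,0,0,0],
  [2,0,0,0,0,0,0],
  [2,0,0,0,0,0,0],
  [2,0,0,0,0,0,0],
  [2,0,0,0,0,0,0],
  [1,0,0,0,0,0,0],
  [1,0,0,0,0,0,0],
], squeeze=30)

```text
time_s: 21.77
eef_pos: [0.4535, -0.2588, 0.0209]
tool_rot: [179.7, 0.1, 90.0]
wrist_force: [0.6, -0.5, -0.2]
gripper_width: 0.256
```

>>> carry_out([
  [1,0,0,-0.5,0,0,0],
  [1,0,0,-1,0,0,0],
  [1,0,0,-2,0,0,0],
  [1,0,0,-2,0,0,0],
  [1,0,0,-2,0,0,0],
  [1,0,0,-2,0,0,0],
  [1,0,0,-2,0,0,0],
  [1,0,0,0,0,0,0],
])

```text
time_s: 22.43
eef_pos: [0.4506, -0.2572, 0.1428]
tool_rot: [180.0, -0.1, 90.0]
wrist_force: [0.5, -0.9, -1.3]
gripper_width: 0.256
```

```bash
python3 - <<'E'
from plant import robot
from h import *
s=robot.capture("scene"); crop(s,100,70,200,150,4,"pics/s10.png")
E
python3 go.py .615 .2565 .13 90
```

```text
t 22.48 pos [ 0.4497 -0.2566  0.141 ] rot [-179.9   -0.2   90. ] F [ 0.3  0.1 -2. ] w 2.35
shift cm (tool) [51.3  16.58  1.22] shift after turn [51.31 16.53  1.1 ] turn [-0.13 -0.18  0.05]
```

View pics/s10.png

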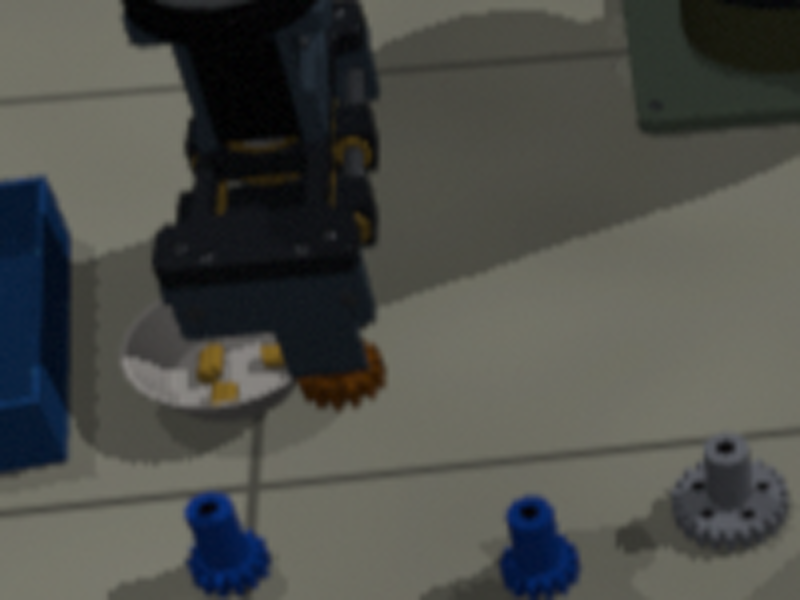

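The small bronze gear is held. I'm carrying it to the small pad.

>>> carry_out([
  [1,1.5,0.5,0,0,0,0],
  [1,2.8,0.9,0,0,0,0],
  [1,3.3,1.1,0,0,0,0],
  [1,3.5,1.1,0,0,0,0],
  [1,3.5,1.1,0,0,0,0],
  [1,3.5,1.1,0,0,0,0],
  [1,3.5,1.1,0,0,0,0],
  [1,3.5,1.1,0,0,0,0],
  [1,3.5,1.1,0,0,0,0],
  [1,3.5,1.1,0,0,0,0],
  [1,3.3,1.1,0,0,0,0],
  [1,3.3,1.1,0,0,0,0],
])

```text
time_s: 23.48
eef_pos: [0.5666, 0.1413, 0.1242]
tool_rot: [-178.3, -0.0, 89.4]
wrist_force: [0.7, -0.9, -1.5]
gripper_width: 0.253
```

```bash
python3 go.py .615 .2565 .12 90
```

```text
t 23.48 pos [0.5666 0.1413 0.1242] rot [-178.3   -0.    89.4] F [ 0.7 -0.9 -1.5] w 2.31
shift cm (tool) [11.57  4.72  0.28] shift after turn [11.52  4.84  0.42] turn [-1.75 -0.03 -0.63]
```

>>> carry_out([
  [1,2.5,1.2,0,-1,0,-0.6],
  [1,2.5,1.2,0,-0.7,0,0],
  [1,2,0.9,0,0,0,0],
  [1,1.2,0.5,0,0,0,0],
  [1,0.5,0.2,0,0,0,0],
  [1,0,0,0,0,0,0],
  [1,0,0,0,0,0,0],
])

```text
time_s: 24.07
eef_pos: [0.6027, 0.2381, 0.111]
tool_rot: [-179.0, 0.2, 90.5]
wrist_force: [0.2, 0.2, -2.5]
gripper_width: 0.257
```

```bash
python3 go.py .615 .2565 .06 90
```

```text
t 24.07 pos [0.6027 0.2381 0.111 ] rot [-179.     0.2   90.5] F [ 0.2  0.2 -2.5] w 2.34
shift cm (tool) [1.85 1.33 5.07] shift after turn [1.84 1.23 5.1 ] turn [-1.01  0.25  0.48]
```

>>> carry_out([
  [1,1,0.6,0.4,-1,0.2,0.5],
  [1,0.6,0.5,0.6,0,0,0],
  [1,0.2,0.1,0.8,0,0,0],
  [1,0,0,0.8,0,0,0],
  [1,0,0,0.4,0,0,0],
  [1,0,0,0,0,0,0],
  [1,0,0,0,0,0,0],
])

```text
time_s: 24.65
eef_pos: [0.6141, 0.2522, 0.0765]
tool_rot: [-179.9, 0.2, 89.6]
wrist_force: [-0.4, 0.9, -2.1]
gripper_width: 0.251
```

```bash
python3 go.py .615 .2565 .045 90
```

```text
t 24.65 pos [0.6141 0.2522 0.0765] rot [-179.9    0.2   89.6] F [-0.4  0.9 -2.1] w 2.29
shift cm (tool) [0.44 0.1  3.15] shift after turn [0.43 0.09 3.15] turn [-0.14  0.19 -0.37]
```

>>> carry_out([
  [1,0.4,0.1,0.6,0,0.2,-0.3],
  [1,0.1,0,0.8,0,0,0],
  [1,0,0,0.8,0,0,0],
  [1,0,0,0.6,0,0,0],
  [1,0,0,0,0,0,0],
  [1,0,0,0,0,0,0],
])

```text
time_s: 25.15
eef_pos: [0.6151, 0.2573, 0.0457]
tool_rot: [-179.9, -0.0, 89.9]
wrist_force: [0.5, 0.3, -2.3]
gripper_width: 0.257
```

```bash
python3 go.py .615 .2565 .0289 90
```

```text
t 25.15 pos [0.6151 0.2573 0.0457] rot [-179.9   -0.    89.9] F [ 0.5  0.3 -2.3] w 2.34
shift cm (tool) [-0.08 -0.01  1.68] shift after turn [-0.08 -0.01  1.68] turn [-0.13 -0.03 -0.06]
```

>>> carry_out([
  [1,0,0,0.5,0,0,0],
  [1,0,0,0.5,0,0,0],
  [1,0,0,0.2,0,0,0],
  [1,0,0,0,0,0,0],
  [1,0,0,0,0,0,0],
])

```text
time_s: 25.57
eef_pos: [0.6153, 0.2573, 0.0327]
tool_rot: [-179.9, -0.0, 89.9]
wrist_force: [-0.6, -0.2, -2.1]
gripper_width: 0.25
```

```bash
python3 go.py .615 .2565 .0289 90
```

```text
t 25.57 pos [0.6153 0.2573 0.0327] rot [-179.9   -0.    89.9] F [-0.6 -0.2 -2.1] w 2.28
shift cm (tool) [-0.09 -0.03  0.38] shift after turn [-0.08 -0.03  0.38] turn [-0.1  -0.04 -0.06]
```

>>> carry_out([
  [1,0,0,0.2,0,0,0],
  [1,0,0,0.1,0,0,0],
  [1,0,0,0,0,0,0],
])

```text
time_s: 25.82
eef_pos: [0.6157, 0.2574, 0.03]
tool_rot: [-180.0, -0.1, 89.9]
wrist_force: [-0.4, -0.1, -2.3]
gripper_width: 0.252
```

>>> carry_out([
  [1,0,0,0.1,0,0,0],
  [1,0,0,0.1,0,0,0],
])

```text
time_s: 25.98
eef_pos: [0.6159, 0.2576, 0.0289]
tool_rot: [-180.0, -0.1, 89.9]
wrist_force: [-3.0, -0.4, 5.6]
gripper_width: 0.259
```

Contact. Releasing and lifting.

>>> carry_out([
  [2.8,0,0,0,0,0,0],
  [3.5,0,0,0,0,0,0],
  [5,0,0,0,0,0,0],
  [6,0,0,0,0,0,0],
  [6,0,0,0,0,0,0],
  [6,0,0,0,0,0,0],
])

```text
time_s: 26.48
eef_pos: [0.6178, 0.2583, 0.0309]
tool_rot: [179.7, -0.2, 89.9]
wrist_force: [-0.4, -0.7, 0.4]
gripper_width: 0.64
```

>>> carry_out([
  [6,0,0,-1,0,0,0],
  [6,0,0,-2,0,0,0],
  [6,0,0,-2,0,0,0],
  [6,0,0,-2,0,0,0],
  [6,0,0,-2,0,0,0],
  [6,0,0,-2,0,0,0],
])

```text
time_s: 26.98
eef_pos: [0.6142, 0.2567, 0.1421]
tool_rot: [-179.7, 0.1, 89.9]
wrist_force: [0.5, -0.2, 0.7]
gripper_width: 0.656
```

>>> carry_out([
  [6,-2,-1,-1,0,0,0],
  [6,-3,-1.5,-1,0,0,0],
  [6,-3,-1.5,-1,0,0,0],
  [6,-3,-1.5,0,0,0,0],
  [6,-3,-1.5,0,0,0,0],
  [6,-3,-1,0,0,0,0],
  [6,-3,-1,0,0,0,0],
  [6,-3,-1,0,0,0,0],
  [6,-3,-1,0,0,0,0],
  [6,-3,0,0,0,0,0],
  [6,-3,0,0,0,0,0],
  [6,0,0,0,0,0,0],
])

```text
time_s: 27.98
eef_pos: [0.5038, -0.0728, 0.1886]
tool_rot: [178.7, -0.2, 90.3]
wrist_force: [0.3, 0.1, 0.1]
gripper_width: 0.656
```

```bash
python3 - <<'E'
from plant import robot
from h import *
s=robot.capture("top"); crop(s,90,190,200,200,3,"pics/t11.png"); cv2.imwrite("pics/t11f.png",s["pixels"][:,:,::-1])
s=robot.capture("scene"); cv2.imwrite("pics/s11.png",s["pixels"][:,:,::-1])
print(robot.observe()["joint_vel"].round(2))
E
```

```text
[ 2.26  0.4   0.37  0.48 -0.19  0.22]
```

View pics/t11.png

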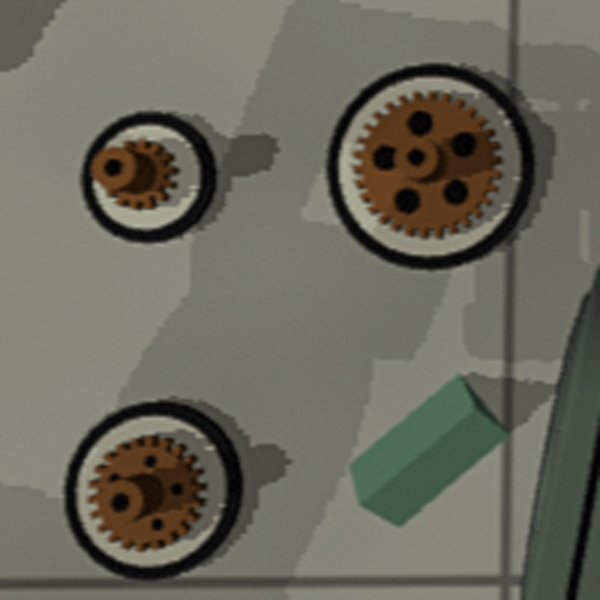

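View pics/s11.png

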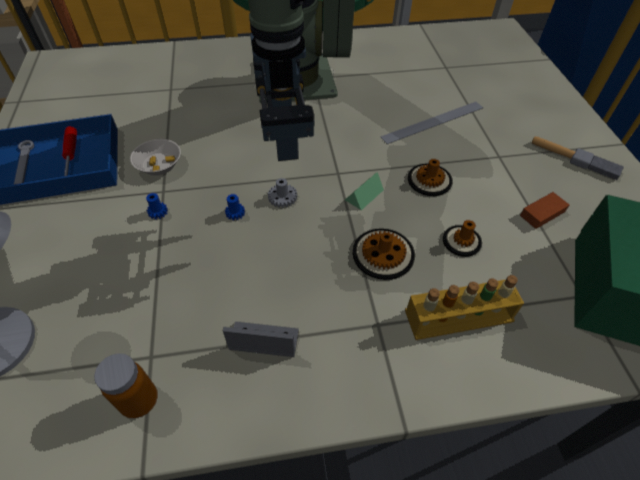

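All three gears are flat and upright on their own pads. A numeric check of the boss tops (z = 0.054) against the pad centres comes before hand-in.

```bash
python3 - <<'E'
from plant import robot
from h import *
t=robot.capture("top")
for n,(u,v),p in(("L",(416,157),(.621,.0955)),("M",(120,502),(.439,.246)),("S",(114,167),(.615,.2565))):
    A=at(t,(u+.5)/3-.5+90,(v+.5)/3-.5+190,.054); print(n,((A[:2]-p)*1000).round(1),"mm")
print(robot.observe()["joint_vel"].round(2), robot.observe()["time_s"]); robot.close_job()
E
```

```text
L [ 0.7 -0.1] mm
M [ 0.2 -0.1] mm
S [1.  0.9] mm
[ 1.62  0.29  0.28  0.07 -0.09 -0.07] 28.1333
the job is handed in; nothing more can be done
```

I set the three bronze gears on their own pads in the order large, medium, small, and handed the job in at about 28 s. Each gear was lowered until the wrist force showed contact, then released.

- **Placing:** In the last top view the boss tops were within about 1.5 mm of the pad centres. The discs leave 10 mm of room all round. All three gears stand flat, boss up and wholly on the cream.
- **Other things:** In the last scene view the steel gear, prism, bracket, vial rack and blue look-alikes appear unmoved. I checked these by eye only.
- **Forces:** No wrist force I read went above about 8 N.
- **Arm:** It is clear of everything. At hand-in the base joint still read about 1.6 degrees/s of settling drift, with the gripper empty and about 0.19 m up.
- **Disagreement:** The two cameras differed by 2–3 mm in x, so I used their average. No check failed.

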